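Reset a coffee grinder's grind dial and lock it again

ROBOT

A 6-joint arm with a two-finger parallel gripper is mounted at the origin on a cart in front of the work surface, level with it; the furniture and walls round the work are solid. World frame = base frame: x ahead of the robot, y to its left, z up, the work surface at z = 0. Lengths are in m, angles in rad, forces in N, time in s.
With the tool pointing down it reaches from about 0.3 to 0.75 m from the base axis. Payload 8.5 kg.
Tool frame: the origin (TCP) lies midway between the tips of the shut fingers; the grasp point (between the pads) lies 19 mm behind it; z points along the fingers, y is the line along which they close (so a half turn about z gives the same grasp; the last joint's range is limited). The gripper opens to 88 mm and grips with 3 to 60 N. Pads are 18 mm wide; open, the fingers measure 123 mm over their backs; the gripper's body (75 mm by 187 mm) begins 45 mm behind the grasp point.
Start: joints at [1.006, 0.381, 1.297, -0, 1.464, -0.215], TCP at [0.188, 0.517, 0.239] pointing down, gripper open.
Joint ranges: [-3.11, 3.11], [-0.89, 2.33], [0.22, 2.48], [-1.42, 4.56], [0.17, 2.85], [-2.88, 2.88]. Speed limits (rad/s): [2.39, 2.39, 3.14, 3.14, 3.14, 3.14].

INTERFACE

Orientations are given as a unit quaternion [w, x, y, z].
In Python, from cell import * gives the robot as it stands.
- The arm moves only by the tool apply_moves, never from a script. Its argument "moves" is a list of rows, each an object of numbers: "tx", "ty", "tz": the shift along the world's x, y, z in m; "rx", "ry", "rz": the turn, a rotation vector about the world's x, y, z in rad; "jaw": the finger opening in m, from 0 to 0.0881. A call has 1 to 5 rows; each row shifts and turns the commanded pose from where the row before left it; what a row does not reach is not made up. A row lasts 1/8 s, in which the tool goes at most 62.5 mm and 10.7 degrees, less where a joint would pass 70% of its speed; a pose out of reach is approached as far as the arm can. A call with a gripper value outside its range is refused whole. The fingers move at their own pace and stop on an object; the grip force is fixed at half the most. Time passes only in rows, so rows that do not move let the fingers close. It gives the time, the measured TCP pose, the force, the opening and the grip force at its end, in the units of the state.
- read_state(): the state, without advancing time (a new reading comes with each control period).
- get_image(name): name is "scene" or "top"; returns a dict with "image" (420x560x3 uint8, blue, green, red), "depth" (420x560 float32, m along the optical axis (not along the pixel's ray), 0 where there is no reading), "mtx" (3x3 intrinsics, pixels), "k1" (the pictures are not rectified: a ray, as slopes to the right and down, at radius r is drawn at 1 + k1 r^2 times it, then the intrinsics apply), "extrinsics" (4x4, takes a point from camera to world coordinates). Camera axes: x right, y up, looking along -z (the intrinsics and any distortion apply to the point x, -y, -z); pixel columns grow to the right and rows downward; lengths in m; the calibration is good to about 2 mm. A picture is of the moment at which its call begins.
- sign_off(): hands the job in; it is judged then, once.
The state is a dict: "time_s": time; "joint_positions": joint angles; "qvel": joint speeds; "tau": joint torques, N m; "tcp_pos": TCP position; "orientation": TCP orientation; "contact_force": force on the tool from outside, world axes, zero at the start; "torque": the same for the moment, N m; "finger_gap": finger opening in m; "grasp_force": force on a finger pad.
Only numpy, scipy, OpenCV 4.12 (cv2) and the standard library are available. Lean on these libraries where they do the work, as an engineer would, in place of code of your own. Each camera call takes 0.05 s, during which the arm holds its last target. There are 200 camera calls.

TASK

Set the grinder to the marked grind: first slacken the knurled lock ring so that the dial is free, then turn the dial clockwise until its white pointer line points at the red tab, then tighten the lock ring again, firmly but by feel: about 0.6 N m while turning, never beyond 0.9. Do not disturb the salt cellar, spice jar and mug around it.

Things in the scene. Friction and masses are not known exactly. Their poses are not given: they have to be found in the camera images.
- grinder: green coffee grinder, fixed to the worktop by a round foot 120 mm across; origin at the foot's centre on the worktop, z up = axis of ring and dial. From below: body, dark scale collar 108 mm across with white ticks each 15 degrees (top at 100 mm), steel neck 44 mm across (100 to 112 mm), lock ring, dial. A 26 mm steel chute sticks out to 70 mm from the axis at its -x side, 39 to 65 mm high
- lock_ring: round knurled aluminium lock ring, 60 mm across, 16 mm thick, on the axis; origin at its underside's centre (112 mm above the worktop at the start), z up; yellow dot at +x. Anticlockwise from above loosens it; it can turn 1.6 rad either way, rises 3 mm per rad anticlockwise and sinks as much clockwise; stays where left. At the start tight: 0.35 rad anticlockwise frees it, 0.6 rad is amply clear
- ring_grip (a point): point on the axis at mid height of the ring as found, 120 mm above the worktop: pinch the 60 mm ring here; room for fingers down to the collar (100 mm, red tab 103 mm). Turning takes 0.35 N m when slack; once seated more, steeply: 0.6 within about 0.3 rad, 0.95 within 0.2 more. Its own friction is 0.35, so a gripper that stops and holds reads about 0 when slack and 0.2 to 0.25 when it is right
- dial: black dial above the ring: disc 43 mm across (133 to 138 mm above the worktop at the start), on it a grip bar 43 mm long (dial's x), 15 mm wide (y), 138 to 160 mm above the worktop. Origin on the axis at 112 mm, z up, x towards the white line's pointing end. Turns 1.7 rad clockwise, 0.3 anticlockwise from the start; with the ring slack takes 0.18 N m, stays where left. Clamped it is locked
- dial_grip (a point): point on the axis at mid height of the dial's grip bar, 149 mm above the worktop at the start; pinch the bar across its 15 mm. The lock ring's top is 21 mm below it at the start, 19 mm when slackened by 0.6 rad. Turned clockwise the dial sinks up to 2 mm with its shoulder, so the lock ring then gets tight further clockwise than it was found, not at its old angle
- pointer (a point): tip of the dial's white pointer line, on top of the grip bar, 21.5 mm from the axis
- washer: keyed steel washer inside, 38 mm across, out of sight and reach: the lock ring drives it down on the dial's shoulder; the force between washer and dial is the clamping force. It cannot turn, so tightening the ring does not carry the dial round (far beyond 0.9 N m it would)
- red_tab: red tab on the scale collar that marks the wanted setting, 10.5 mm wide, 3 mm thick, from 41 to 57 mm from the axis and hooked over the collar's edge; fixed. Origin on the grinder's axis at the collar's top, x points from the axis through the middle of the tab. It lies 0.55 to 1.2 rad clockwise (seen from above) of the pointer at the start
- salt: salt cellar with grey cap, 44 mm across, 90 mm high, loose; origin at the centre of its underside
- spice_jar: glass spice jar with red cap, 41 mm across, 105 mm high, loose; origin at the centre of its underside
- mug_a: white mug with blue pattern, 82 mm across, 91 mm high, loose; origin at the centre of its underside
Mind the look-alikes: they are no part of the job. There is more than one size of the grinder; the one meant has the size given above.

How it is judged:
On the way, in this order (a step that is already met when the one before it is completed fails the run):
1. the lock ring is slackened: nothing clamps the dial any more (clamping force under 2 N) (contact force between washer and dial below 2 N), for 0.2 s.
2. with the ring slack, the dial's pointer line points at the red tab (within 0.1 rad, the tab's half width) (angle between the x axis of dial and the x axis of red_tab, either way round below 0.1 rad and contact force between washer and dial below 2 N), for 0.2 s.
At the end, for the whole second after the job is handed in: the dial's pointer line points at the red tab within 0.1 rad, the lock ring is tight (the washer clamps the dial with more than 40 N, which takes about 0.47 N m on the ring) and ring and dial are at rest (angle between the x axis of dial and the x axis of red_tab, either way round below 0.1 rad and contact force between washer and dial above 40 N and angular speed of each of lock_ring, dial below 0.05 rad/s); the robot touches nothing.
It fails at once if the lock ring is overtightened: clamping force above 200 N (about 0.95 N m on the ring) (contact force between washer and dial above 200 N).
It fails at once if the salt cellar, the spice jar or the mug is moved by more than 30 mm or tipped by more than 0.3 rad (distance of any of salt, spice_jar, mug_a from where it was at the start of the episode above 0.03 m or angle between any of salt, spice_jar, mug_a's own z axis and vertical above 0.3 rad).
It also fails if it takes over 70 s, if anything falls off the work surface, if the arm or the gripper's body presses on something with over 40 N, if the wrist force passes 120 N, or if a joint passes its speed limit or range.

## Working session

There is one attempt and no reset: what is moved stays moved. The work goes in short steps, Python scripts to look and compute and a tool call to move; the robot and the scene stay as the last step left them, time stands still between calls to the robot, and variables do not carry over. Pictures are saved under pics/ and viewed, at most 10 in all, crops included, and the job is handed in when it is done.

Besides the shell and the picture viewer there is one more tool, called after "Emit:" as name(argument=value, ...), one argument or row to a line, values as JSON. apply_moves: Moves the arm, as the interface text tells. Its arguments: {"type":"object","properties":{"moves":{"type":"array"}},"required":["moves"]}

```bash
mkdir -p pics; cat > h.py <<'E'
from cell import *
import numpy as np, cv2
def ray(im,u,v):
    K=im["mtx"];d=cv2.undistortPoints(np.array([[[u,v]]],float),K,np.array([im["k1"],0,0,0,0.]))[0,0]
    # opencv k1 model same form: r_d=r(1+k1 r^2)
    E=im["extrinsics"];return E[:3,3],E[:3,:3]@np.array([d[0],-d[1],-1.])
def onz(im,u,v,z):
    o,d=ray(im,u,v);return o+d*(z-o[2])/d[2]
def pt(im,u,v):
    o,d=ray(im,u,v);return o+d*im["depth"][int(v),int(u)]
def proj(im,p):
    E=im["extrinsics"];c=E[:3,:3].T@(np.asarray(p)-E[:3,3]);x=np.array([c[0],-c[1]])/-c[2]
    x=x*(1+im["k1"]*(x@x));K=im["mtx"];return K[0,0]*x[0]+K[0,2],K[1,1]*x[1]+K[1,2]
E
python3 - <<'E'
from h import *
a=get_image("scene");b=get_image("top")
for n,i in(("scene",a),("top",b)):
    cv2.imwrite(f"pics/{n}0.png",i["image"]);print(n,i["extrinsics"].round(3).tolist(),i["k1"])
print(read_state())
E
```

```text
scene [[0.997, 0.06, -0.046, 0.421], [-0.075, 0.816, -0.573, -0.429], [0.003, 0.574, 0.819, 0.988], [0.0, 0.0, 0.0, 1.0]] -0.08979836969344059
top [[0.04, 0.977, -0.212, 0.291], [-0.999, 0.039, -0.007, 0.151], [0.001, 0.212, 0.977, 1.013], [0.0, 0.0, 0.0, 1.0]] -0.05011062281923066
{'time_s': 0.1, 'joint_positions': array([ 1.00569946e+00,  3.81090186e-01,  1.29808476e+00, -7.59565750e-06,
        1.46358744e+00, -2.15274456e-01]), 'qvel': array([ 6.45832203e-04, -3.15248317e-03, -3.90277428e-03, -2.81491672e-05,
        7.55516542e-04,  4.59262478e-04]), 'tau': array([ 2.98825587e-03, -4.38648105e+01, -2.24913543e+01,  7.14783976e-02,
        3.41386499e-02, -3.72073043e-05]), 'tcp_pos': array([0.18836992, 0.51649795, 0.23825395]), 'orientation': array([-2.18969141e-04,  1.74020264e-01,  9.84741898e-01, -5.42346198e-04]), 'contact_force': array([ 0.50613242,  0.50627501, -0.33189492]), 'torque': array([ 0.01901395,  0.03495277, -0.04240387]), 'grasp_force': 0.0, 'finger_gap': 0.08854622095493866}
```

View pics/scene0.png

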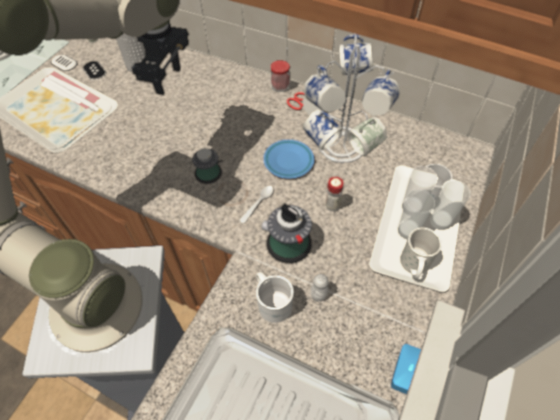

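View pics/top0.png

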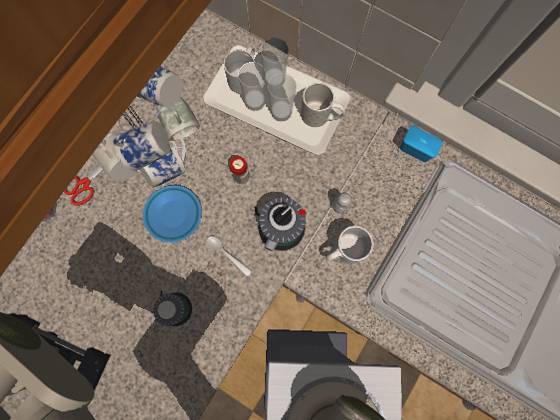

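Candidates in the top picture are a large grinder at (282,217), with scale collar, ring, dial and a red tab at (303,212), and a small green one at (172,308) without a tab. The large one fits the description. Around it are the spice jar (238,165), the salt (341,201) and the mug (352,243). I'll confirm with one enlarged crop.

```bash
python3 - <<'E'
from h import *
b=get_image("top");a=get_image("scene")
A=cv2.resize(b["image"][175:260,240:325],(560,560),interpolation=cv2.INTER_CUBIC)
cv2.imwrite("pics/c1.png",A)
B=cv2.resize(a["image"][195:265,255:325],(560,560),interpolation=cv2.INTER_CUBIC)
cv2.imwrite("pics/c2.png",B)
for n,u,v in(("dial",282,215),("tab",303,212),("jar",238,165),("salt",343,201),("mug",352,243),("small",168,308)): print(n,pt(b,u,v).round(4))
# red tab centroid
hsv=cv2.cvtColor(b["image"],cv2.COLOR_BGR2HSV)
m=((hsv[...,0]<8)|(hsv[...,0]>172))&(hsv[...,1]>150)&(hsv[...,2]>90)
m[:, :260]=0;m[:,325:]=0;m[:180]=0;m[255:]=0
v,u=np.nonzero(m);print(len(u),u.mean(),v.mean(),onz(b,u.mean(),v.mean(),.103))
E
```

```text
dial [0.4746 0.1406 0.1612]
tab [0.4965 0.0916 0.1015]
jar [0.6036 0.2483 0.1046]
salt [ 0.529  -0.0025  0.092 ]
mug [ 0.4425 -0.0393  0.0098]
small [0.2667 0.3885 0.0845]
29 301.8965517241379 211.86206896551724 [0.49642174 0.09427761 0.103     ]
```

View pics/c1.png

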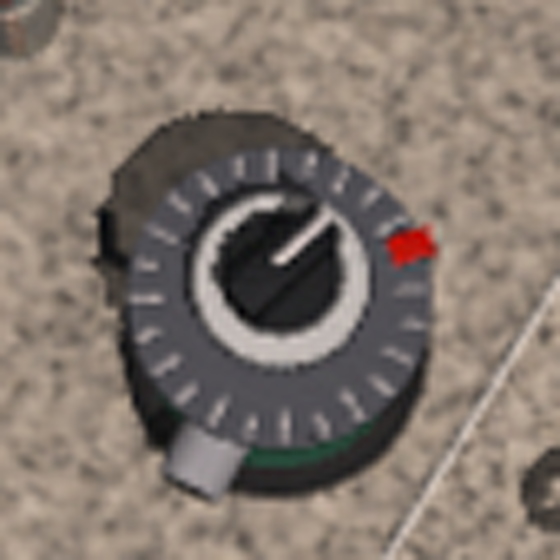

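View pics/c2.png

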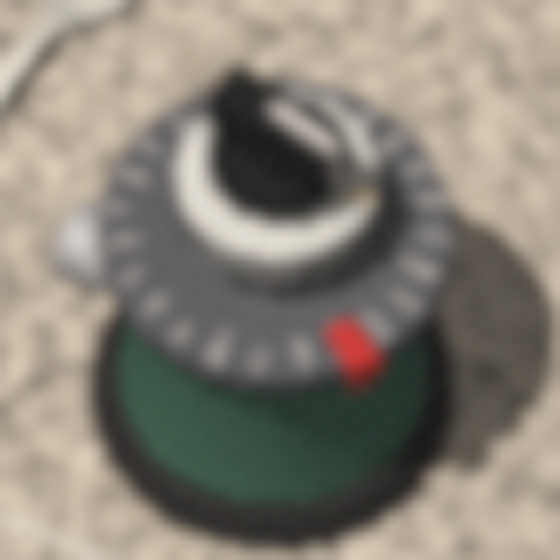

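The crops confirm it: scale collar with ticks, red tab at crop (412,246), and white pointer line from (278,262) to (328,210). The tab is about 0.6–0.7 rad clockwise of the pointer, and the chute at (205,460) points towards the robot. Next I'll get the axis and the angles.

```bash
cat > meas.py <<'E'
from h import *
def circ(P):
    A=np.c_[2*P[:,:2],np.ones(len(P))];s=np.linalg.lstsq(A,(P[:,:2]**2).sum(1),rcond=None)[0];return s[:2],np.sqrt(s[2]+s[:2]@s[:2])
if __name__=="__main__":
    b=get_image("top");a=get_image("scene");s=85/560
    f=lambda x,y:(240+(x+.5)*s-.5,175+(y+.5)*s-.5)
    for n,z,L in(("ring",.128,[(192,272),(370,270),(281,366),(215,330),(345,333)]),("collar",.1,[(128,300),(433,300),(281,447),(285,149),(175,195)])):
        print(n,circ(np.array([onz(b,*f(*q),z) for q in L])))
    for n,im in(("top",b),("scene",a)):
        V,U=np.nonzero(im["depth"]>0)
        d=cv2.undistortPoints(np.stack([U,V],1)[:,None].astype(float),im["mtx"],np.array([im["k1"],0,0,0,0.]))[:,0]
        D=im["depth"][V,U];E=im["extrinsics"]
        P=(np.c_[d[:,0],-d[:,1],-np.ones(len(d))]*D[:,None])@E[:3,:3].T+E[:3,3]
        P=P[np.hypot(P[:,0]-.475,P[:,1]-.14)<.08]
        for lo,hi in((.095,.108),(.12,.132)):
            q=P[(P[:,2]>lo)&(P[:,2]<hi)];c,r=cv2.minEnclosingCircle((q[:,:2]*1000).astype(np.float32));print(n,lo,len(q),c,r,np.median(q[:,2]))
    for p in((278,262),(328,210)): print(onz(b,*f(*p),.160))
    sc=lambda x,y:(255+(x+.5)/8-.5,195+(y+.5)/8-.5)
    for p in((275,110),(330,150)): print("sc",onz(a,*sc(*p),.160))
    print("tab",onz(b,*f(412,246),.103),onz(a,*sc(355,340),.103))
E
python3 meas.py
```

```text
ring (array([0.47845113, 0.13956264]), np.float64(0.030032058848638174))
collar (array([0.47689326, 0.13887233]), np.float64(0.05313462249934174))
top 0.095 1096 (477.69976806640625, 137.3122100830078) 55.41316604614258 0.10044458431410752
top 0.12 267 (477.4449768066406, 139.1180419921875) 30.803241729736328 0.12802367811576776
scene 0.095 836 (480.50640869140625, 139.46865844726562) 56.679901123046875 0.10032211247734796
scene 0.12 227 (480.85052490234375, 140.17100524902344) 30.9748477935791 0.12794671693753468
[0.47631801 0.14116479 0.16      ]
[0.49449629 0.12533345 0.16      ]
sc [0.47833207 0.14003044 0.16      ]
sc [0.49280923 0.12510446 0.16      ]
tab [0.49631607 0.09377795 0.103     ] [0.49895938 0.09580951 0.103     ]
```

Axis is about (0.479, 0.1395), tab direction about -1.18 rad, pointer about -0.7 rad. The arm will first go above the grinder.

Emit:
apply_moves(
  moves=[
    {"tx": 0.0364, "ty": -0.0471},
    {"tx": 0.0364, "ty": -0.0471},
    {"tx": 0.0364, "ty": -0.0471},
    {"tx": 0.0364, "ty": -0.0471},
    {"tx": 0.0364, "ty": -0.0471},
  ],
)

```text
$.moves[0]: bad value
```

Emit:
apply_moves(
  moves=[
    {"tx": 0.0364, "ty": -0.0471},
    {"tx": 0.0364, "ty": -0.0471},
    {"tx": 0.0364, "ty": -0.0471},
    {},
    {},
  ],
)

```text
$.moves[0]: bad value
```

Emit:
apply_moves(
  moves=[
    {"tx": 0.0364, "ty": -0.0471, "tz": 0, "rx": 0, "ry": 0, "rz": 0, "jaw": 0.088},
    {"tx": 0.0364, "ty": -0.0471, "tz": 0, "rx": 0, "ry": 0, "rz": 0, "jaw": 0.088},
    {"tx": 0.0364, "ty": -0.0471, "tz": 0, "rx": 0, "ry": 0, "rz": 0, "jaw": 0.088},
    {"tx": 0.0364, "ty": -0.0471, "tz": 0, "rx": 0, "ry": 0, "rz": 0, "jaw": 0.088},
  ],
)

```text
time_s: 0.8
tcp_pos: [0.3349, 0.3267, 0.2389]
orientation: [0.0, 0.174, 0.985, 0.0]
contact_force: [0.1, 0.3, -0.5]
finger_gap: 0.0876
grasp_force: 0.0
```

Emit:
apply_moves(
  moves=[
    {"tx": 0.036, "ty": -0.0468, "tz": 0, "rx": 0, "ry": 0, "rz": 0, "jaw": 0.088},
    {"tx": 0.036, "ty": -0.0468, "tz": 0, "rx": 0, "ry": 0, "rz": 0, "jaw": 0.088},
    {"tx": 0.036, "ty": -0.0468, "tz": 0, "rx": 0, "ry": 0, "rz": 0, "jaw": 0.088},
    {"tx": 0.036, "ty": -0.0468, "tz": 0, "rx": 0, "ry": 0, "rz": 0, "jaw": 0.088},
    {"tx": 0, "ty": 0, "tz": -0.03, "rx": 0, "ry": 0, "rz": 0, "jaw": 0.088},
  ],
)

```text
time_s: 1.42
tcp_pos: [0.481, 0.1381, 0.2094]
orientation: [0.002, 0.176, 0.984, 0.0]
contact_force: [-1.1, 1.4, -0.4]
finger_gap: 0.0878
grasp_force: 0.0
```

```bash
python3 - <<'E'
from h import *
a=get_image("scene");b=get_image("top");s=read_state()
print(s["tcp_pos"],s["torque"],s["contact_force"])
c=[int(x) for x in proj(a,(.479,.14,.16))]; print(c)
A=a["image"][c[1]-60:c[1]+60,c[0]-60:c[0]+60];
c=[int(x) for x in proj(b,(.479,.14,.16))]; print(c)
B=b["image"][c[1]-60:c[1]+60,c[0]-60:c[0]+60]
cv2.imwrite("pics/v1.png",cv2.resize(np.hstack([A,B]),(800,400),interpolation=cv2.INTER_CUBIC))
E
```

```text
[0.47719429 0.14025683 0.20641556] [ 0.00799129  0.02120779 -0.02755042] [-0.07967173 -0.30897684 -0.0024265 ]
[289, 208]
[282, 213]
```

View pics/v1.png

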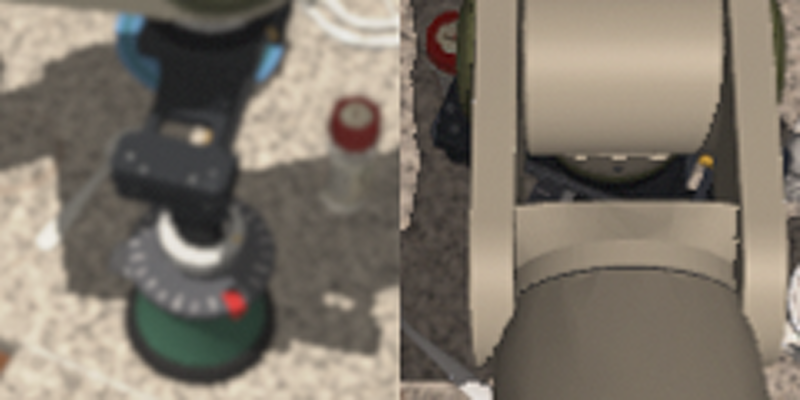

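The picture shows the gripper centred above the grinder (dial at (205,235) in the left half), and nothing is touching. Next it descends around the ring.

Emit:
apply_moves(
  moves=[
    {"tx": 0.0015, "ty": -0.0005, "tz": -0.03, "rx": 0, "ry": 0, "rz": 0, "jaw": 0.088},
    {"tx": 0, "ty": 0, "tz": -0.03, "rx": 0, "ry": 0, "rz": 0, "jaw": 0.088},
    {"tx": 0, "ty": 0, "tz": -0.025, "rx": 0, "ry": 0, "rz": 0, "jaw": 0.088},
    {"tx": 0, "ty": 0, "tz": -0.015, "rx": 0, "ry": 0, "rz": 0, "jaw": 0.088},
    {"tx": 0, "ty": 0, "tz": 0, "rx": 0, "ry": 0, "rz": 0, "jaw": 0.088},
  ],
)

```text
time_s: 2.15
tcp_pos: [0.4793, 0.1412, 0.1089]
orientation: [-0.001, 0.173, 0.985, -0.0]
contact_force: [0.5, 0.1, 0.7]
finger_gap: 0.088
grasp_force: 0.0
```

Emit:
apply_moves(
  moves=[
    {"tx": 0, "ty": 0, "tz": 0, "rx": 0, "ry": 0, "rz": 0, "jaw": 0.066},
    {"tx": 0, "ty": 0, "tz": 0, "rx": 0, "ry": 0, "rz": 0, "jaw": 0.064},
    {"tx": 0, "ty": 0, "tz": 0, "rx": 0, "ry": 0, "rz": 0, "jaw": 0.062},
    {"tx": 0, "ty": 0, "tz": 0, "rx": 0, "ry": 0, "rz": 0, "jaw": 0.061},
  ],
)

```text
time_s: 2.65
tcp_pos: [0.4796, 0.1406, 0.1089]
orientation: [0.0, 0.174, 0.985, 0.0]
contact_force: [-0.4, -0.3, -0.0]
finger_gap: 0.0609
grasp_force: 0.0
```

Emit:
apply_moves(
  moves=[
    {"tx": 0, "ty": 0, "tz": -0.003, "rx": 0, "ry": 0, "rz": 0, "jaw": 0.061},
    {"tx": 0, "ty": 0, "tz": 0, "rx": 0, "ry": 0, "rz": 0, "jaw": 0.05},
    {"tx": 0, "ty": 0, "tz": 0, "rx": 0, "ry": 0, "rz": 0, "jaw": 0.05},
    {"tx": 0, "ty": 0, "tz": 0, "rx": 0, "ry": 0, "rz": 0, "jaw": 0.05},
  ],
)

```text
time_s: 3.15
tcp_pos: [0.4795, 0.1404, 0.1054]
orientation: [-0.0, 0.174, 0.985, -0.0]
contact_force: [1.0, -2.3, -5.4]
finger_gap: 0.0594
grasp_force: 30.0
```

```bash
cat > st.py <<'E'
from h import *
s=read_state();q=s["orientation"];w,x,y,z=q
ya=np.arctan2(1-2*(x*x+z*z),2*(x*y-w*z))
print("t",s["time_s"],"tcp",s["tcp_pos"].round(4),"yang",ya.round(4),"F",s["contact_force"].round(2),"M",s["torque"].round(3),"gap",round(s["finger_gap"],4),s["grasp_force"],"q",s["joint_positions"].round(3))
E
python3 st.py
```

```text
t 3.15 tcp [0.4795 0.1404 0.1054] yang 1.221 F [ 1.01 -2.27 -5.41] M [-0.334 -0.188  0.024] gap 0.0594 30.000626351684332 q [ 0.048  0.441  1.637 -0.     1.064 -1.173]
```

Emit:
apply_moves(
  moves=[
    {"tx": 0, "ty": 0, "tz": 0.0002, "rx": 0, "ry": 0, "rz": 0.07, "jaw": 0.05},
    {"tx": 0, "ty": 0, "tz": 0.0002, "rx": 0, "ry": 0, "rz": 0.07, "jaw": 0.05},
    {"tx": 0, "ty": 0, "tz": 0.0002, "rx": 0, "ry": 0, "rz": 0.07, "jaw": 0.05},
  ],
)

```text
time_s: 3.52
tcp_pos: [0.4795, 0.1406, 0.106]
orientation: [-0.0, 0.069, 0.998, 0.0]
contact_force: [1.6, 0.9, -5.9]
finger_gap: 0.0594
grasp_force: 30.0
```

```bash
python3 st.py
```

```text
t 3.525 tcp [0.4795 0.1406 0.106 ] yang 1.4323 F [ 1.61  0.93 -5.87] M [-0.075 -0.225 -0.39 ] gap 0.0594 30.000210385769606 q [ 0.048  0.44   1.636  0.     1.066 -1.385]
```

Emit:
apply_moves(
  moves=[
    {"tx": 0, "ty": 0, "tz": 0.0003, "rx": 0, "ry": 0, "rz": 0.1, "jaw": 0.05},
    {"tx": 0, "ty": 0, "tz": 0.0003, "rx": 0, "ry": 0, "rz": 0.1, "jaw": 0.05},
    {"tx": 0, "ty": 0, "tz": 0.0003, "rx": 0, "ry": 0, "rz": 0.1, "jaw": 0.05},
    {"tx": 0, "ty": 0, "tz": 0.0003, "rx": 0, "ry": 0, "rz": 0.1, "jaw": 0.05},
    {"tx": 0, "ty": 0, "tz": 0, "rx": 0, "ry": 0, "rz": 0.0, "jaw": 0.05},
  ],
)

```text
time_s: 4.15
tcp_pos: [0.4795, 0.1411, 0.1073]
orientation: [-0.0, -0.129, 0.992, 0.001]
contact_force: [0.8, 5.3, -5.1]
finger_gap: 0.0594
grasp_force: 30.0
```

```bash
python3 st.py
```

```text
t 4.15 tcp [0.4795 0.1411 0.1073] yang 1.8301 F [ 0.8   5.26 -5.14] M [ 0.599 -0.166  0.108] gap 0.0594 29.9999775364995 q [ 4.800e-02  4.380e-01  1.635e+00  1.000e-03  1.069e+00 -1.782e+00]
```

Emit:
apply_moves(
  moves=[
    {"tx": 0, "ty": 0, "tz": 0, "rx": 0, "ry": 0, "rz": 0, "jaw": 0.075},
    {"tx": 0, "ty": 0, "tz": 0, "rx": 0, "ry": 0, "rz": 0, "jaw": 0.075},
    {"tx": 0, "ty": 0, "tz": 0.03, "rx": 0, "ry": 0, "rz": 0, "jaw": 0.075},
    {"tx": 0, "ty": 0, "tz": 0.03, "rx": 0, "ry": 0, "rz": -0.16, "jaw": 0.075},
    {"tx": 0, "ty": 0, "tz": 0.01, "rx": 0, "ry": 0, "rz": -0.16, "jaw": 0.075},
  ],
)

```text
time_s: 4.78
tcp_pos: [0.4802, 0.1405, 0.1795]
orientation: [0.002, 0.033, 0.999, 0.0]
contact_force: [0.2, 1.1, -0.8]
finger_gap: 0.0749
grasp_force: 0.0
```

Emit:
apply_moves(
  moves=[
    {"tx": 0, "ty": 0, "tz": 0, "rx": 0, "ry": 0, "rz": -0.15, "jaw": 0.04},
    {"tx": 0, "ty": 0, "tz": 0, "rx": 0, "ry": 0, "rz": -0.15, "jaw": 0.04},
    {"tx": 0, "ty": 0, "tz": 0, "rx": 0, "ry": 0, "rz": -0.15, "jaw": 0.04},
    {"tx": 0, "ty": 0, "tz": 0, "rx": 0, "ry": 0, "rz": -0.15, "jaw": 0.04},
    {"tx": 0, "ty": 0, "tz": 0, "rx": 0, "ry": 0, "rz": 0, "jaw": 0.04},
  ],
)

```text
time_s: 5.4
tcp_pos: [0.4796, 0.1405, 0.1778]
orientation: [0.0, 0.324, 0.946, 0.0]
contact_force: [-0.3, 0.3, -0.1]
finger_gap: 0.04
grasp_force: 0.0
```

```bash
python3 st.py; python3 - <<'E'
from h import *
a=get_image("scene")
c=[int(x) for x in proj(a,(.479,.14,.13))]
A=a["image"][c[1]-30:c[1]+30,c[0]-35:c[0]+35];print(c)
cv2.imwrite("pics/v2.png",cv2.resize(A,(700,600),interpolation=cv2.INTER_CUBIC))
E
```

```text
t 5.4 tcp [0.4796 0.1405 0.1778] yang 0.9117 F [-0.28  0.3  -0.11] M [ 0.005  0.005 -0.011] gap 0.04 0.0 q [ 0.048  0.35   1.536 -0.     1.255 -0.864]
[289, 215]
```

View pics/v2.png

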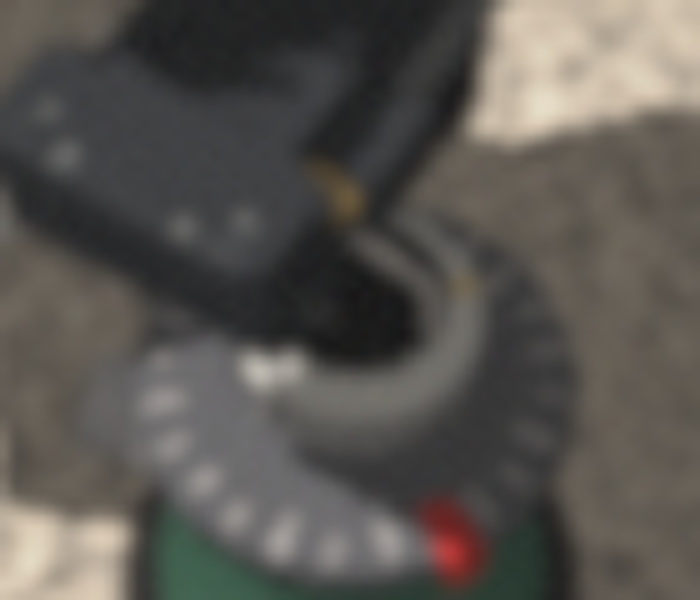

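The picture shows the jaws straddling the bar at (370,290). The yellow dot has moved from image (300,219) to (300.5,213.5), so the ring turned anticlockwise. Next I'll descend on the bar and pinch it.

Emit:
apply_moves(
  moves=[
    {"tx": 0, "ty": 0, "tz": -0.018, "rx": 0, "ry": 0, "rz": 0, "jaw": 0.04},
    {"tx": 0, "ty": 0, "tz": -0.01, "rx": 0, "ry": 0, "rz": 0, "jaw": 0.04},
    {"tx": 0, "ty": 0, "tz": -0.007, "rx": 0, "ry": 0, "rz": 0, "jaw": 0.04},
    {"tx": 0, "ty": 0, "tz": 0, "rx": 0, "ry": 0, "rz": 0, "jaw": 0.03},
    {"tx": 0, "ty": 0, "tz": 0, "rx": 0, "ry": 0, "rz": 0, "jaw": 0.02},
  ],
)

```text
time_s: 6.08
tcp_pos: [0.4798, 0.1406, 0.1429]
orientation: [0.0, 0.324, 0.946, 0.0]
contact_force: [-0.1, 0.7, 0.7]
finger_gap: 0.0218
grasp_force: 0.0
```

Emit:
apply_moves(
  moves=[
    {"tx": 0, "ty": 0, "tz": 0, "rx": 0, "ry": 0, "rz": 0, "jaw": 0.017},
    {"tx": 0, "ty": 0, "tz": 0, "rx": 0, "ry": 0, "rz": 0, "jaw": 0.01},
    {"tx": 0, "ty": 0, "tz": 0, "rx": 0, "ry": 0, "rz": 0, "jaw": 0.01},
    {"tx": 0, "ty": 0, "tz": 0, "rx": 0, "ry": 0, "rz": 0, "jaw": 0.01},
  ],
)

```text
time_s: 6.58
tcp_pos: [0.4794, 0.1401, 0.1429]
orientation: [0.0, 0.324, 0.946, -0.001]
contact_force: [-2.6, -4.2, 3.9]
finger_gap: 0.0154
grasp_force: 28.7
```

```bash
python3 st.py
```

```text
t 6.575 tcp [0.4794 0.1401 0.1429] yang 0.9108 F [-2.61 -4.22  3.88] M [-0.764  0.457 -0.191] gap 0.0154 28.670211515855044 q [ 4.700e-02  3.900e-01  1.588e+00 -1.000e-03  1.163e+00 -8.630e-01]
```

Emit:
apply_moves(
  moves=[
    {"tx": 0, "ty": 0, "tz": -0.0001, "rx": 0, "ry": 0, "rz": -0.1, "jaw": 0.01},
    {"tx": 0, "ty": 0, "tz": -0.0001, "rx": 0, "ry": 0, "rz": -0.1, "jaw": 0.01},
    {"tx": 0, "ty": 0, "tz": -0.0001, "rx": 0, "ry": 0, "rz": -0.1, "jaw": 0.01},
    {"tx": 0, "ty": 0, "tz": -0.0001, "rx": 0, "ry": 0, "rz": -0.12, "jaw": 0.01},
    {"tx": 0, "ty": 0, "tz": -0.0001, "rx": 0, "ry": 0, "rz": -0.12, "jaw": 0.01},
  ],
)

```text
time_s: 7.2
tcp_pos: [0.4791, 0.1394, 0.1423]
orientation: [0.0, 0.566, 0.824, -0.002]
contact_force: [-3.6, -9.4, 3.0]
finger_gap: 0.0146
grasp_force: 29.8
```

```bash
python3 st.py
```

```text
t 7.2 tcp [0.4791 0.1394 0.1423] yang 0.3677 F [-3.62 -9.41  3.01] M [-1.565  0.724  0.232] gap 0.0146 29.810300767421722 q [ 0.047  0.391  1.59  -0.003  1.162 -0.32 ]
```

Emit:
apply_moves(
  moves=[
    {"tx": 0, "ty": 0, "tz": 0, "rx": 0, "ry": 0, "rz": 0, "jaw": 0.04},
    {"tx": 0, "ty": 0, "tz": 0, "rx": 0, "ry": 0, "rz": 0, "jaw": 0.04},
    {"tx": 0, "ty": 0, "tz": 0.03, "rx": 0, "ry": 0, "rz": 0, "jaw": 0.05},
    {"tx": 0, "ty": 0, "tz": 0.04, "rx": 0, "ry": 0, "rz": 0, "jaw": 0.08},
    {"tx": 0, "ty": 0, "tz": 0.03, "rx": 0, "ry": 0, "rz": 0.1, "jaw": 0.08},
  ],
)

```text
time_s: 7.82
tcp_pos: [0.4798, 0.1408, 0.2437]
orientation: [0.001, 0.521, 0.854, 0.001]
contact_force: [0.4, 0.1, -0.1]
finger_gap: 0.0628
grasp_force: 0.0
```

Emit:
apply_moves(
  moves=[
    {"tx": -0.035, "ty": 0.045, "tz": 0, "rx": 0, "ry": 0, "rz": 0.15, "jaw": 0.08},
    {"tx": -0.035, "ty": 0.045, "tz": 0, "rx": 0, "ry": 0, "rz": 0.15, "jaw": 0.08},
    {"tx": -0.035, "ty": 0.045, "tz": 0, "rx": 0, "ry": 0, "rz": 0.15, "jaw": 0.08},
    {"tx": -0.035, "ty": 0.045, "tz": 0, "rx": 0, "ry": 0, "rz": 0.15, "jaw": 0.08},
    {"tx": -0.035, "ty": 0.045, "tz": 0, "rx": 0, "ry": 0, "rz": 0.15, "jaw": 0.08},
  ],
)

```text
time_s: 8.45
tcp_pos: [0.3032, 0.3671, 0.2423]
orientation: [0.0, 0.171, 0.985, 0.0]
contact_force: [0.8, 0.4, 0.4]
finger_gap: 0.0802
grasp_force: 0.0
```

```bash
python3 st.py; python3 - <<'E'
from h import *
a=get_image("scene");b=get_image("top")
A=cv2.resize(a["image"][195:250,260:320],(480,440),interpolation=cv2.INTER_CUBIC)
B=cv2.resize(b["image"][195:250,260:300+10],(400,440),interpolation=cv2.INTER_CUBIC)
cv2.imwrite("pics/v3.png",np.hstack([A,B])[:, :]) if A.shape[1]+B.shape[1]<=800 else cv2.imwrite("pics/v3.png",np.hstack([A[:,:400],B]))
E
```

```text
t 8.45 tcp [0.3032 0.3671 0.2423] yang 1.2271 F [0.85 0.37 0.39] M [ 0.04  -0.014  0.019] gap 0.0802 0.0 q [ 0.631  0.248  1.486  0.     1.407 -0.596]
```

View pics/v3.png

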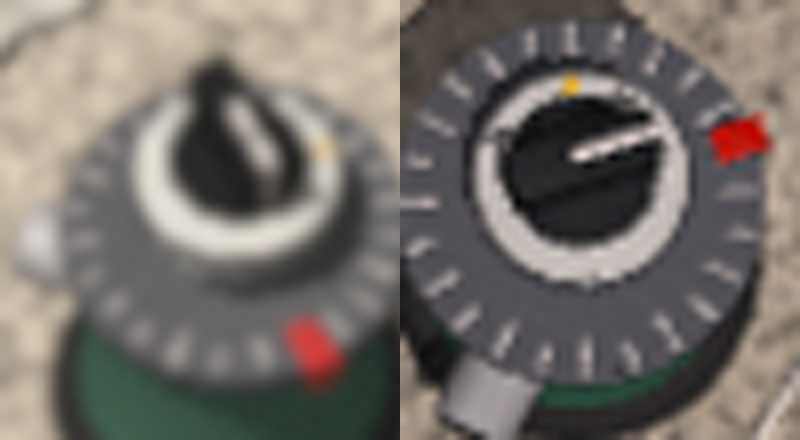

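The picture shows the line from (572,157) to (662,128) and the tab at (740,138) in the right half, close to aligned. I'll compute the difference with parallax taken into account.

```bash
python3 - <<'E'
from h import *
from meas import circ
b=get_image("top");a=get_image("scene")
f=lambda x,y:(260+(x-400+.5)/8-.5,195+(y+.5)/8-.5)
g=lambda x,y:(260+(x+.5)/8-.5,195+(y+.5)/8-.5)
ang=lambda d:np.arctan2(d[1],d[0]).round(3)
p=[onz(b,*f(*q),.159) for q in((572,157),(662,128))];print("top line",ang(p[1]-p[0]),p)
p=[onz(a,*g(*q),.159) for q in((232,100),(272,162))];print("scene line",ang(p[1]-p[0]),p)
rc=circ(np.array([onz(b,*f(*q),.1298) for q in((473,165),(690,165),(583,285),(580,72),(505,90),(660,240))]));print(rc)
for n,im,c0 in(("top",b,[.4780,.1392]),("scene",a,[.4805,.1398])):
    h=cv2.cvtColor(im["image"],cv2.COLOR_BGR2HSV);m=((h[...,0]<8)|(h[...,0]>172))&(h[...,1]>130)&(h[...,2]>80)
    k=np.zeros_like(m);k[195:250,260:312]=1;v,u=np.nonzero(m&k)
    P=np.array([onz(im,x,y,.103) for x,y in zip(u,v)]);t=P.mean(0);_,_,V=np.linalg.svd((P-t)[:,:2])
    print(n,len(u),t,ang(t[:2]-c0),"pca",ang(V[0]*np.sign(-V[0][1])))
E
```

```text
top line -1.213 [array([0.4768193 , 0.14270043, 0.159     ]), array([0.48583558, 0.11861665, 0.159     ])]
scene line -1.163 [array([0.47782546, 0.14426459, 0.159     ]), array([0.48742131, 0.12205328, 0.159     ])]
(array([0.47820682, 0.14045399]), np.float64(0.030491269618983054))
top 32 [0.49623832 0.09446597 0.103     ] -1.184 pca -1.099
scene 34 [0.49842823 0.09161968 0.103     ] -1.215 pca -1.244
```

The pointer is at about -1.20 and the tab at about -1.19, so they are aligned. Now back to the ring to tighten it.

Emit:
apply_moves(
  moves=[
    {"tx": 0.0353, "ty": -0.0454, "tz": 0, "rx": 0, "ry": 0, "rz": 0.05, "jaw": 0.085},
    {"tx": 0.0353, "ty": -0.0454, "tz": 0, "rx": 0, "ry": 0, "rz": 0.05, "jaw": 0.085},
    {"tx": 0.0353, "ty": -0.0454, "tz": 0, "rx": 0, "ry": 0, "rz": 0.05, "jaw": 0.085},
    {"tx": 0.0353, "ty": -0.0454, "tz": 0, "rx": 0, "ry": 0, "rz": 0.03, "jaw": 0.085},
    {"tx": 0.0353, "ty": -0.0454, "tz": 0, "rx": 0, "ry": 0, "rz": 0, "jaw": 0.085},
  ],
)

```text
time_s: 9.28
tcp_pos: [0.4825, 0.1353, 0.2422]
orientation: [0.0, 0.086, 0.996, 0.0]
contact_force: [-0.0, -0.4, 0.9]
finger_gap: 0.0848
grasp_force: 0.0
```

Emit:
apply_moves(
  moves=[
    {"tx": 0, "ty": 0, "tz": -0.03, "rx": 0, "ry": 0, "rz": 0, "jaw": 0.085},
    {"tx": 0, "ty": 0, "tz": -0.02, "rx": 0, "ry": 0, "rz": 0, "jaw": 0.085},
    {"tx": 0, "ty": 0, "tz": 0, "rx": 0, "ry": 0, "rz": 0, "jaw": 0.085},
  ],
)

```text
time_s: 9.65
tcp_pos: [0.481, 0.1371, 0.1911]
orientation: [-0.001, 0.086, 0.996, -0.0]
contact_force: [0.1, -0.3, 0.2]
finger_gap: 0.0848
grasp_force: 0.0
```

```bash
python3 st.py
```

```text
t 9.65 tcp [0.481  0.1371 0.1911] yang 1.3983 F [ 0.09 -0.32  0.17] M [-0.001  0.045  0.046] gap 0.0848 0.0 q [ 0.041  0.338  1.512 -0.     1.294 -1.358]
```

Emit:
apply_moves(
  moves=[
    {"tx": -0.0015, "ty": 0.0031, "tz": 0, "rx": 0, "ry": 0, "rz": 0, "jaw": 0.085},
    {"tx": 0, "ty": 0, "tz": -0.035, "rx": 0, "ry": 0, "rz": 0, "jaw": 0.085},
    {"tx": 0, "ty": 0, "tz": -0.034, "rx": 0, "ry": 0, "rz": 0, "jaw": 0.085},
    {"tx": 0, "ty": 0, "tz": -0.014, "rx": 0, "ry": 0, "rz": 0, "jaw": 0.075},
    {"tx": 0, "ty": 0, "tz": 0, "rx": 0, "ry": 0, "rz": 0, "jaw": 0.066},
  ],
)

```text
time_s: 10.28
tcp_pos: [0.4798, 0.1417, 0.1094]
orientation: [-0.0, 0.085, 0.996, 0.0]
contact_force: [0.0, 0.7, 0.7]
finger_gap: 0.0674
grasp_force: 0.0
```

Emit:
apply_moves(
  moves=[
    {"tx": 0, "ty": 0, "tz": 0, "rx": 0, "ry": 0, "rz": 0, "jaw": 0.062},
    {"tx": 0, "ty": 0, "tz": 0, "rx": 0, "ry": 0, "rz": 0, "jaw": 0.061},
    {"tx": 0, "ty": 0, "tz": 0, "rx": 0, "ry": 0, "rz": 0, "jaw": 0.05},
    {"tx": 0, "ty": 0, "tz": 0, "rx": 0, "ry": 0, "rz": 0, "jaw": 0.05},
    {"tx": 0, "ty": 0, "tz": 0, "rx": 0, "ry": 0, "rz": 0, "jaw": 0.05},
  ],
)

```text
time_s: 10.9
tcp_pos: [0.4801, 0.1406, 0.1101]
orientation: [0.001, 0.085, 0.996, -0.001]
contact_force: [-1.3, -8.7, 3.7]
finger_gap: 0.0593
grasp_force: 30.0
```

```bash
python3 st.py
```

```text
t 10.9 tcp [0.4801 0.1406 0.1101] yang 1.4012 F [-1.26 -8.75  3.67] M [-1.469  0.144  0.053] gap 0.0593 29.994169156998396 q [ 0.049  0.434  1.631 -0.003  1.075 -1.351]
```

Emit:
apply_moves(
  moves=[
    {"tx": 0, "ty": -0.0006, "tz": -0.0003, "rx": 0, "ry": 0, "rz": -0.1, "jaw": 0.05},
    {"tx": 0, "ty": 0, "tz": -0.0003, "rx": 0, "ry": 0, "rz": -0.1, "jaw": 0.05},
    {"tx": 0, "ty": 0, "tz": -0.0003, "rx": 0, "ry": 0, "rz": -0.1, "jaw": 0.05},
    {"tx": 0, "ty": 0, "tz": -0.0003, "rx": 0, "ry": 0, "rz": -0.06, "jaw": 0.05},
  ],
)

```text
time_s: 11.4
tcp_pos: [0.4799, 0.14, 0.109]
orientation: [0.001, 0.263, 0.965, -0.001]
contact_force: [-2.7, -8.6, 6.8]
finger_gap: 0.0591
grasp_force: 30.0
```

```bash
python3 st.py
```

```text
t 11.4 tcp [0.4799 0.14   0.109 ] yang 1.0395 F [-2.7  -8.61  6.77] M [-1.446  0.492  0.423] gap 0.0591 29.99117597937584 q [ 0.048  0.436  1.633 -0.003  1.072 -0.99 ]
```

Emit:
apply_moves(
  moves=[
    {"tx": 0, "ty": 0, "tz": -0.0002, "rx": 0, "ry": 0, "rz": -0.06, "jaw": 0.05},
    {"tx": 0, "ty": 0, "tz": -0.0002, "rx": 0, "ry": 0, "rz": -0.06, "jaw": 0.05},
  ],
)

```text
time_s: 11.65
tcp_pos: [0.4798, 0.1399, 0.1086]
orientation: [0.001, 0.32, 0.948, -0.001]
contact_force: [-3.1, -10.3, 7.4]
finger_gap: 0.0588
grasp_force: 30.0
```

```bash
python3 st.py
```

```text
t 11.65 tcp [0.4798 0.1399 0.1086] yang 0.92 F [ -3.13 -10.26   7.35] M [-1.633  0.583  0.333] gap 0.0588 29.990617632865906 q [ 0.048  0.436  1.633 -0.003  1.071 -0.871]
```

Emit:
apply_moves(
  moves=[
    {"tx": 0, "ty": -0.0004, "tz": -0.0002, "rx": 0, "ry": 0, "rz": -0.06, "jaw": 0.05},
    {"tx": 0, "ty": -0.0003, "tz": -0.0002, "rx": 0, "ry": 0, "rz": -0.06, "jaw": 0.05},
  ],
)

```text
time_s: 11.9
tcp_pos: [0.4796, 0.1397, 0.1083]
orientation: [0.001, 0.376, 0.927, -0.001]
contact_force: [-3.5, -6.0, 8.2]
finger_gap: 0.0591
grasp_force: 30.0
```

```bash
python3 st.py
```

```text
t 11.9 tcp [0.4796 0.1397 0.1083] yang 0.7999 F [-3.46 -6.04  8.17] M [-1.054  0.641  0.396] gap 0.0591 29.99015774577856 q [ 0.047  0.436  1.635 -0.002  1.07  -0.752]
```

Emit:
apply_moves(
  moves=[
    {"tx": 0, "ty": 0, "tz": -0.0002, "rx": 0, "ry": 0, "rz": -0.05, "jaw": 0.05},
  ],
)

```text
time_s: 12.02
tcp_pos: [0.4796, 0.1396, 0.1081]
orientation: [0.001, 0.399, 0.917, -0.001]
contact_force: [-4.3, -7.1, 9.9]
finger_gap: 0.059
grasp_force: 30.0
```

```bash
python3 st.py
```

```text
t 12.025 tcp [0.4796 0.1396 0.1081] yang 0.7502 F [-4.3  -7.13  9.94] M [-1.182  0.759  0.331] gap 0.059 29.989911541342735 q [ 0.047  0.436  1.635 -0.002  1.07  -0.702]
```

Emit:
apply_moves(
  moves=[
    {"tx": 0, "ty": 0, "tz": -0.0001, "rx": 0, "ry": 0, "rz": -0.05, "jaw": 0.05},
  ],
)

```text
time_s: 12.15
tcp_pos: [0.4795, 0.1396, 0.108]
orientation: [0.001, 0.422, 0.907, -0.001]
contact_force: [-4.0, -7.6, 9.1]
finger_gap: 0.0594
grasp_force: 30.0
```

```bash
python3 st.py
```

```text
t 12.15 tcp [0.4795 0.1396 0.108 ] yang 0.7003 F [-3.96 -7.64  9.05] M [-1.318  0.776  0.381] gap 0.0594 29.990526046603918 q [ 0.047  0.437  1.635 -0.002  1.069 -0.652]
```

Emit:
apply_moves(
  moves=[
    {"tx": 0, "ty": -0.0003, "tz": -0.0002, "rx": 0, "ry": 0, "rz": -0.05, "jaw": 0.05},
  ],
)

```text
time_s: 12.28
tcp_pos: [0.4794, 0.1395, 0.1078]
orientation: [0.001, 0.444, 0.896, -0.001]
contact_force: [-4.3, -4.5, 9.3]
finger_gap: 0.0595
grasp_force: 30.0
```

```bash
python3 st.py
```

```text
t 12.275 tcp [0.4794 0.1395 0.1078] yang 0.6503 F [-4.27 -4.53  9.32] M [-0.931  0.867  0.321] gap 0.0595 29.989646337926388 q [ 0.046  0.437  1.635 -0.002  1.069 -0.603]
```

Emit:
apply_moves(
  moves=[
    {"tx": 0, "ty": 0, "tz": -0.0002, "rx": 0, "ry": 0, "rz": -0.05, "jaw": 0.05},
  ],
)

```text
time_s: 12.4
tcp_pos: [0.4794, 0.1394, 0.1077]
orientation: [0.001, 0.466, 0.885, -0.001]
contact_force: [-4.8, -6.5, 10.8]
finger_gap: 0.0588
grasp_force: 30.0
```

```bash
python3 st.py
```

```text
t 12.4 tcp [0.4794 0.1394 0.1077] yang 0.6004 F [-4.78 -6.48 10.78] M [-1.092  0.954  0.369] gap 0.0588 29.988802280277014 q [ 0.046  0.437  1.636 -0.002  1.069 -0.553]
```

Emit:
apply_moves(
  moves=[
    {"tx": 0, "ty": 0, "tz": -0.0002, "rx": 0, "ry": 0, "rz": -0.04, "jaw": 0.05},
  ],
)

```text
time_s: 12.52
tcp_pos: [0.4793, 0.1394, 0.1075]
orientation: [0.001, 0.484, 0.875, -0.001]
contact_force: [-5.9, -6.9, 11.4]
finger_gap: 0.0592
grasp_force: 30.0
```

```bash
python3 st.py
```

```text
t 12.525 tcp [0.4793 0.1394 0.1075] yang 0.5607 F [-5.88 -6.91 11.38] M [-1.152  1.038  0.433] gap 0.0592 29.988400675356388 q [ 0.046  0.437  1.636 -0.002  1.068 -0.513]
```

Emit:
apply_moves(
  moves=[
    {"tx": -0.0003, "ty": -0.0003, "tz": -0.0002, "rx": 0, "ry": 0, "rz": -0.04, "jaw": 0.05},
  ],
)

```text
time_s: 12.65
tcp_pos: [0.4793, 0.1393, 0.1074]
orientation: [0.001, 0.501, 0.865, -0.0]
contact_force: [-3.6, -2.7, 10.9]
finger_gap: 0.0592
grasp_force: 30.0
```

```bash
python3 st.py
```

```text
t 12.65 tcp [0.4793 0.1393 0.1074] yang 0.5207 F [-3.59 -2.66 10.89] M [-0.699  0.781  0.416] gap 0.0592 29.988741539418697 q [ 4.600e-02  4.370e-01  1.637e+00 -1.000e-03  1.067e+00 -4.740e-01]
```

Emit:
apply_moves(
  moves=[
    {"tx": 0, "ty": 0, "tz": -0.0002, "rx": 0, "ry": 0, "rz": -0.04, "jaw": 0.05},
  ],
)

```text
time_s: 12.78
tcp_pos: [0.4792, 0.1393, 0.1073]
orientation: [0.001, 0.518, 0.855, -0.0]
contact_force: [-5.7, -6.0, 13.4]
finger_gap: 0.0592
grasp_force: 30.0
```

```bash
python3 st.py
```

```text
t 12.775 tcp [0.4792 0.1393 0.1073] yang 0.4808 F [-5.67 -6.01 13.38] M [-0.937  1.025  0.425] gap 0.0592 29.987573213875294 q [ 0.046  0.437  1.637 -0.002  1.067 -0.434]
```

Emit:
apply_moves(
  moves=[
    {"tx": 0, "ty": 0, "tz": -0.0002, "rx": 0, "ry": 0, "rz": -0.04, "jaw": 0.05},
  ],
)

```text
time_s: 12.9
tcp_pos: [0.4792, 0.1393, 0.1072]
orientation: [0.001, 0.535, 0.845, -0.0]
contact_force: [-6.0, -4.9, 13.5]
finger_gap: 0.0594
grasp_force: 30.0
```

```bash
python3 st.py
```

```text
t 12.9 tcp [0.4792 0.1393 0.1072] yang 0.441 F [-6.   -4.86 13.51] M [-0.94   1.089  0.501] gap 0.0594 29.986790623515844 q [ 0.046  0.437  1.637 -0.002  1.066 -0.394]
```

Emit:
apply_moves(
  moves=[
    {"tx": 0, "ty": 0, "tz": 0, "rx": 0, "ry": 0, "rz": -0.04, "jaw": 0.05},
  ],
)

```text
time_s: 13.02
tcp_pos: [0.4791, 0.1393, 0.1071]
orientation: [0.001, 0.552, 0.834, -0.0]
contact_force: [-5.6, -5.2, 10.9]
finger_gap: 0.059
grasp_force: 30.0
```

```bash
python3 st.py
```

```text
t 13.025 tcp [0.4791 0.1393 0.1071] yang 0.401 F [-5.64 -5.2  10.87] M [-0.996  1.042  0.517] gap 0.059 29.98830769211054 q [ 0.046  0.437  1.638 -0.002  1.066 -0.354]
```

Emit:
apply_moves(
  moves=[
    {"tx": 0, "ty": 0, "tz": 0, "rx": 0, "ry": 0, "rz": -0.03, "jaw": 0.05},
  ],
)

```text
time_s: 13.15
tcp_pos: [0.479, 0.1393, 0.107]
orientation: [0.001, 0.564, 0.825, -0.0]
contact_force: [-5.6, -5.1, 10.5]
finger_gap: 0.0595
grasp_force: 30.0
```

```bash
python3 st.py
```

```text
t 13.15 tcp [0.479  0.1393 0.107 ] yang 0.3714 F [-5.6  -5.09 10.46] M [-1.019  1.04   0.535] gap 0.0595 29.988856427371502 q [ 0.046  0.437  1.638 -0.002  1.066 -0.325]
```

Emit:
apply_moves(
  moves=[
    {"tx": 0, "ty": 0, "tz": 0, "rx": 0, "ry": 0, "rz": -0.03, "jaw": 0.05},
  ],
)

```text
time_s: 13.28
tcp_pos: [0.479, 0.1393, 0.1069]
orientation: [0.001, 0.577, 0.817, -0.001]
contact_force: [-6.2, -6.2, 10.4]
finger_gap: 0.059
grasp_force: 30.0
```

```bash
python3 st.py
```

```text
t 13.275 tcp [0.479  0.1393 0.1069] yang 0.3415 F [-6.17 -6.22 10.45] M [-0.993  1.016  0.523] gap 0.059 29.98927814885974 q [ 0.046  0.437  1.638 -0.002  1.066 -0.295]
```

Emit:
apply_moves(
  moves=[
    {"tx": 0, "ty": 0, "tz": 0, "rx": 0, "ry": 0, "rz": -0.03, "jaw": 0.05},
  ],
)

```text
time_s: 13.4
tcp_pos: [0.4789, 0.1392, 0.1069]
orientation: [0.001, 0.589, 0.808, -0.001]
contact_force: [-5.0, -5.5, 9.8]
finger_gap: 0.0594
grasp_force: 30.0
```

```bash
python3 st.py
```

```text
t 13.4 tcp [0.4789 0.1392 0.1069] yang 0.3116 F [-5.05 -5.54  9.76] M [-0.958  0.978  0.552] gap 0.0594 29.98970154672861 q [ 0.046  0.437  1.638 -0.002  1.066 -0.265]
```

Emit:
apply_moves(
  moves=[
    {"tx": 0, "ty": 0, "tz": 0, "rx": 0, "ry": 0, "rz": -0.03, "jaw": 0.05},
  ],
)

```text
time_s: 13.52
tcp_pos: [0.4788, 0.1393, 0.1068]
orientation: [0.0, 0.601, 0.799, -0.001]
contact_force: [-6.1, -6.3, 9.2]
finger_gap: 0.0594
grasp_force: 30.0
```

```bash
python3 st.py
```

```text
t 13.525 tcp [0.4788 0.1393 0.1068] yang 0.2817 F [-6.1  -6.28  9.16] M [-0.987  0.985  0.614] gap 0.0594 29.99006062746048 q [ 0.046  0.437  1.638 -0.002  1.066 -0.235]
```

Emit:
apply_moves(
  moves=[
    {"tx": 0, "ty": 0, "tz": 0, "rx": 0, "ry": 0, "rz": -0.03, "jaw": 0.05},
  ],
)

```text
time_s: 13.65
tcp_pos: [0.4788, 0.1392, 0.1067]
orientation: [0.0, 0.613, 0.79, -0.001]
contact_force: [-5.1, -6.4, 9.0]
finger_gap: 0.0592
grasp_force: 30.0
```

```bash
python3 st.py
```

```text
t 13.65 tcp [0.4788 0.1392 0.1067] yang 0.2516 F [-5.11 -6.36  8.95] M [-1.025  1.066  0.659] gap 0.0592 29.990491177886724 q [ 0.046  0.437  1.638 -0.002  1.066 -0.205]
```

That reads about 0.64 N m while turning. I'll hold still and read the residual.

Emit:
apply_moves(
  moves=[
    {"tx": 0, "ty": 0, "tz": 0, "rx": 0, "ry": 0, "rz": 0, "jaw": 0.05},
    {"tx": 0, "ty": 0, "tz": 0, "rx": 0, "ry": 0, "rz": 0, "jaw": 0.05},
    {"tx": 0, "ty": 0, "tz": 0, "rx": 0, "ry": 0, "rz": 0, "jaw": 0.05},
  ],
)

```text
time_s: 14.02
tcp_pos: [0.4788, 0.1392, 0.1067]
orientation: [0.0, 0.613, 0.79, -0.001]
contact_force: [-4.9, -6.5, 8.8]
finger_gap: 0.0588
grasp_force: 30.0
```

```bash
python3 st.py
```

```text
t 14.025 tcp [0.4788 0.1392 0.1067] yang 0.2523 F [-4.94 -6.52  8.81] M [-0.977  0.928  0.467] gap 0.0588 29.99077146872878 q [ 0.046  0.437  1.638 -0.002  1.066 -0.206]
```

Emit:
apply_moves(
  moves=[
    {"tx": 0, "ty": 0, "tz": 0, "rx": 0, "ry": 0, "rz": 0, "jaw": 0.05},
    {"tx": 0, "ty": 0, "tz": 0, "rx": 0, "ry": 0, "rz": 0, "jaw": 0.05},
    {"tx": 0, "ty": 0, "tz": 0, "rx": 0, "ry": 0, "rz": 0, "jaw": 0.05},
    {"tx": 0, "ty": 0, "tz": 0, "rx": 0, "ry": 0, "rz": 0, "jaw": 0.05},
    {"tx": 0, "ty": 0, "tz": 0, "rx": 0, "ry": 0, "rz": 0, "jaw": 0.05},
  ],
)

```text
time_s: 14.65
tcp_pos: [0.4788, 0.1392, 0.1067]
orientation: [0.0, 0.613, 0.79, -0.001]
contact_force: [-5.7, -7.2, 9.1]
finger_gap: 0.0591
grasp_force: 30.0
```

```bash
python3 st.py
```

```text
t 14.65 tcp [0.4788 0.1392 0.1067] yang 0.2523 F [-5.68 -7.2   9.09] M [-1.032  0.993  0.515] gap 0.0591 29.990804884582758 q [ 0.046  0.438  1.638 -0.002  1.066 -0.206]
```

Any reading between the two (0.5 held, 0.66 turning) means a clamping force well inside 40–200 N. I'll release and withdraw straight up.

Emit:
apply_moves(
  moves=[
    {"tx": 0, "ty": 0, "tz": 0, "rx": 0, "ry": 0, "rz": 0, "jaw": 0.065},
    {"tx": 0, "ty": 0, "tz": 0, "rx": 0, "ry": 0, "rz": 0, "jaw": 0.08},
    {"tx": 0.0005, "ty": 0.001, "tz": 0, "rx": 0, "ry": 0, "rz": 0, "jaw": 0.08},
    {"tx": 0, "ty": 0, "tz": 0.04, "rx": 0, "ry": 0, "rz": 0, "jaw": 0.08},
    {"tx": 0, "ty": 0, "tz": 0.05, "rx": 0, "ry": 0, "rz": 0, "jaw": 0.08},
  ],
)

```text
time_s: 15.28
tcp_pos: [0.4794, 0.1409, 0.196]
orientation: [-0.001, 0.613, 0.79, -0.001]
contact_force: [0.2, 0.8, -0.1]
finger_gap: 0.0799
grasp_force: 0.0
```

Emit:
apply_moves(
  moves=[
    {"tx": 0, "ty": 0, "tz": 0.04, "rx": 0, "ry": 0, "rz": 0, "jaw": 0.08},
    {"tx": -0.035, "ty": 0.045, "tz": 0, "rx": 0, "ry": 0, "rz": 0.15, "jaw": 0.08},
    {"tx": -0.035, "ty": 0.045, "tz": 0, "rx": 0, "ry": 0, "rz": 0.15, "jaw": 0.08},
    {"tx": -0.035, "ty": 0.045, "tz": 0, "rx": 0, "ry": 0, "rz": 0.15, "jaw": 0.08},
    {"tx": -0.035, "ty": 0.045, "tz": 0, "rx": 0, "ry": 0, "rz": 0.15, "jaw": 0.08},
  ],
)

```text
time_s: 15.9
tcp_pos: [0.3385, 0.3222, 0.2357]
orientation: [0.0, 0.35, 0.937, 0.0]
contact_force: [0.5, 0.1, 0.5]
finger_gap: 0.0801
grasp_force: 0.0
```

Emit:
apply_moves(
  moves=[
    {"tx": -0.035, "ty": 0.045, "tz": 0, "rx": 0, "ry": 0, "rz": 0.15, "jaw": 0.08},
    {"tx": 0, "ty": 0, "tz": 0, "rx": 0, "ry": 0, "rz": 0, "jaw": 0.08},
  ],
)

```text
time_s: 16.15
tcp_pos: [0.3024, 0.368, 0.2355]
orientation: [-0.0, 0.278, 0.961, 0.0]
contact_force: [0.2, 0.4, 0.5]
finger_gap: 0.0801
grasp_force: 0.0
```

```bash
python3 st.py; python3 - <<'E'
from h import *
a=get_image("scene");b=get_image("top")
A=cv2.resize(a["image"][195:250,260:310],(400,440),interpolation=cv2.INTER_CUBIC)
B=cv2.resize(b["image"][195:250,260:310],(400,440),interpolation=cv2.INTER_CUBIC)
cv2.imwrite("pics/v4.png",np.hstack([A,B]))
h=cv2.cvtColor(b["image"],cv2.COLOR_BGR2HSV);m=(abs(h[...,0].astype(int)-25)<8)&(h[...,1]>140)&(h[...,2]>100);k=np.zeros_like(m);k[195:240,265:300]=1
v,u=np.nonzero(m&k)
if len(u): p=onz(b,u.mean(),v.mean(),.127);print("dot",len(u),p,np.arctan2(p[1]-.1398,p[0]-.4782))
for n,u,v in(("jar",238,165),("salt",343,201)): print(n,pt(b,u,v).round(4))
E
```

```text
t 16.15 tcp [0.3024 0.368  0.2355] yang 1.0074 F [0.19 0.37 0.49] M [-0.016 -0.054 -0.007] gap 0.0801 0.0 q [ 6.330e-01  2.540e-01  1.497e+00  1.000e-03  1.390e+00 -3.740e-01]
jar [0.6038 0.2484 0.104 ]
salt [ 0.5302 -0.0033  0.0874]
```

View pics/v4.png

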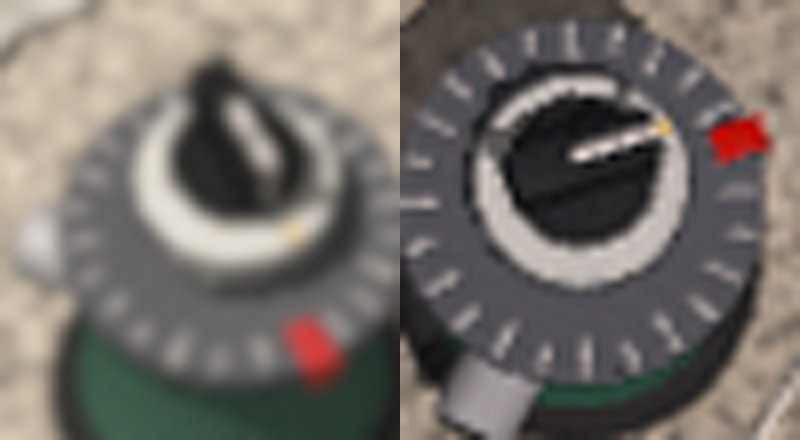

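The picture shows the pointer line still at (572,157)–(662,128), aligned with the tab. The ring's dot went from (570,85) to (664,126), about 1.13 rad clockwise, so there was no slip or unwinding. Jar and salt are where they were, and I'm handing in.

```bash
python3 -c "
from cell import *
print(sign_off())"
```

```text
the job is handed in; nothing more can be done
None
```

The job is handed in with no verdict returned: the dial points at the red tab to within about 0.03 rad by my measurement, and the lock ring was retightened to about 0.66 N m while turning (0.5 N m when held, above the 0.25 expected). The salt cellar and spice jar did not move; I did not recheck the mug.

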